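# Check in a returned bottle: scan it, then open its safety cap

### The arm

A 6-joint arm with a two-finger parallel gripper is mounted at the origin on the work surface. World frame = base frame: x ahead of the robot, y to its left, z up, the work surface at z = 0. Lengths are in mm, angles in rad, forces in N, time in s.
With the tool pointing down it reaches from about 250 to 725 mm from the base axis. Payload 4 kg.
Tool frame: the origin (TCP) lies midway between the tips of the shut fingers; the grasp point (between the pads) lies ctrl.hold_point_z behind it (ctrl.hold_point_z is the distance from the TCP to the grasp point, in mm); z points along the fingers, x is the direction in which the jaws open and shut, and the axes are right-handed (so a half turn about z gives the same grasp; the last joint's range is limited). The gripper opens to 85 mm and grips with 20 to 120 N. Pads are 22 mm wide; open, the fingers measure 114 mm over their backs; the gripper's body (76 mm by 85 mm) begins 54 mm behind the grasp point. The pads swing forward as they close: fully open they stand 13 mm farther back than shut.
Start: joints at [0, 0.241, 0.005, 1.335, 0, 1.571], TCP at [499.999, -0, 231.306] pointing down, gripper open.
Joint ranges: [-2.72, 2.72], [-1.05, 1.87], [-1.09, 1.28], [-1.99, 2.15], [-1.42, 1.44], [-3.14, 3.14]. Speed limits (rad/s): [2.79, 2.79, 3.14, 3.14, 3.14, 3.14].

### API

Orientations are given as [roll, pitch, yaw] about the fixed x, y, z axes, in that order (R = Rz(yaw) Ry(pitch) Rx(roll)).
In Python, from rig import ctrl gives the robot as it stands. The module is installed in compiled form; this text tells all that it offers.
- The arm moves only by the shell command python3 -m creep 'ROWS' [FORCE]. ROWS is JSON, a list of rows, each an object with "dr": the turn, a rotation vector about the world's x, y, z in units of 8 degrees (1.0 is 8 degrees), a list of three; "xyz": the shift along the world's x, y, z in units of 30 mm (1.0 is 30 mm), a list of three; "jaw": the opening, from -1 (shut) to 1 (fully open), so that 0 is half open. A call has 1 to 20 rows; each row shifts and turns the pose as measured when the row begins; what a row does not reach is not made up. A row lasts 1/10 s, in which the tool goes at most 50 mm and 8.59 degrees, less where a joint would pass 70% of its speed; a pose out of reach is approached as far as the arm can. A call is refused whole if a number of a shift passes 1 or a number of a turn 1, either way. A call with a gripper value outside its range is refused whole. The fingers move at their own pace and stop on an object; FORCE is the grip in N (left out, the last holds). Time passes only in rows, so rows that do not move let the fingers close. It gives the time, the measured TCP pose, the force and the opening at its end, in the units of the state.
- ctrl.sense(): the state, without advancing time (a new reading comes with each control period).
- ctrl.read_camera(name): name is "scene" or "side" or "wrist"; returns a dict with "img" (400x640x3 uint8, red, green, blue), "fovy" (degrees; the focal length in pixels is half the picture's height over the tangent of half this angle, whatever the lens; pixels are square), "cx", "cy" (the principal point, pixels), "D" ([k1, k2, p1, p2, k3] as OpenCV has them; the pictures are not rectified), "T" (4x4, takes a point from camera to world coordinates). Camera axes: x right, y up, looking along -z (the intrinsics and any distortion apply to the point x, -y, -z); pixel columns grow to the right and rows downward; lengths in mm; the calibration is good to about 2 mm. A picture is of the moment at which its call begins. There is no depth.
- ctrl.job_done(): hands the job in, once; it reports no verdict.
The state is a dict: "t": time; "joints": joint angles; "joint_velocities": joint speeds; "effort": joint torques, N m; "eef_pos": TCP position; "eef_rot": TCP orientation; "wrist_force": force on the tool from outside, world axes, zero at the start; "moment": the same for the moment, N m; "grip_width": finger opening in mm.
Only numpy, scipy, OpenCV 4.12 (cv2) and the standard library are available. Lean on these libraries where they do the work, as an engineer would, in place of code of your own. Each camera call takes 0.05 s, during which the arm holds its last target. There are 200 camera calls.

### The job

Check in the returned bottle that stands in the holder: squeeze the yellow trigger of the clamped barcode scanner fully and let it go, then press down the bottle's red push-and-turn safety cap, twist it anticlockwise until it is free and lift it off so that the foil seal can be seen. Keep the bottle standing in its holder and do not shift the carton, tape roll or jar. Finish while still holding the cap: level, at rest and well clear above the bottle's mouth, straight over it.

Things in the scene. Friction and masses are not known exactly. Their poses are not given: they have to be found in the camera images.
- scanner: Fixed dark pistol-grip barcode scanner clamped on its side in a steel bench stand; origin on the bench under its head. Its level grip points to -x, its nose to +y (towards the bottle), z up. Head 66 mm wide, top 118 mm above the bench. Grip 30 mm thick, its mid-height 85 mm above the bench, reaching from 31 to 141 mm along -x; the yellow trigger is on its +y side.
- scanner_grip (a point): Point to pinch grip and trigger together, fingers closing along y: 85 mm above the bench at mid-height of the grip, 43 mm out from the head. Axes as the scanner's: x level along the grip to the head, y to the nose. Across y the grip's plain back is at -22 mm, the trigger's front at about +24 mm let go, +14 mm squeezed. Free room on both sides and below.
- scanner_trigger (a joint): Sprung yellow trigger, hinged at its end by the head (upright hinge, 40 mm from the pinch point). 0 = let go, 0.26 rad = fully squeezed against the grip; springs back by itself. About 2 N at the pinch point starts it, 6 N holds it squeezed.
- cap_center (a point): Centre, half-way up, of the bottle's red ribbed cap: round, 57 mm across, 34 mm tall, 45 g, z up. Closed, it lies 192 mm above the bench and 5 mm below the rim of the neck; the bottle's sloping shoulder begins 12 mm below the cap's underside. Can be gripped across at any yaw.
- cap: The same cap, origin at the centre of its underside. Three-lug push-and-turn: locked (with 10 degrees of play) unless pressed down against its inner spring: 7 N starts it, 12 N at the 3 mm that unlock it, 15 N at the stop 5 mm down. Pressed, it turns anticlockwise seen from above; keep it down for the first 45 degrees; from 45 to 75 it lifts off; stop at 78. Locked, its x axis is the bottle's.
- bottle_mouth (a point): Centre of the rim of the bottle's neck, 189 mm above the bottle's underside, 197 mm above the bench; z up along the bottle, y away from the scanner. The neck is 40 mm across and closed by a foil seal.
- bottle: The bottle without its cap: loose, off-white, square, 90 x 90 mm, about 0.7 kg, with a label towards the scanner. Its foot stands in the holder's snug socket, which keeps it from turning. Origin at the centre of its underside, z up.
- holder: Fixed wooden holder with a square socket for the bottle's foot: base plate 150 x 116 mm, 8 mm thick; walls 12 mm thick, up to 58 mm above the bench. Origin at the centre of its underside, z up.
- carton: Small cardboard carton, 110 x 80 x 60 mm, loose, not to be shifted. Origin at the centre of its underside.
- tape_roll: Roll of brown packing tape lying flat, 100 mm across, 48 mm tall, loose, not to be shifted. Origin at the centre of its underside.
- jar: Green jar with a white lid, 64 mm across, 75 mm tall, loose, not to be shifted; not the bottle to open. Origin at the centre of its underside.
Not all that is in view belongs to the job. What is meant by the cap is not turquoise, and is the smaller of those in its own colour.

How it is judged:
By the outcome, as a careful person would: the job done as asked, in the order asked, and still so for the second after the job is handed in, while the arm keeps its last pose, push and grip.
It also fails if it takes over 48 s, if anything falls off the work surface, if the arm or the gripper's body presses on something with over 40 N, if the wrist force passes 120 N, or if a joint passes its speed limit or range.

## Working session

There is one attempt and no reset: what is moved stays moved. The work goes in short steps, Python scripts to look and compute and a shell command to move; the robot and the scene stay as the last step left them, time stands still between calls to the robot, and variables do not carry over. Pictures are saved under pics/ and viewed, about 8 in all and at most 12, crops included, and the job is handed in when it is done.

```bash
mkdir -p pics; cat > h.py <<'E'
import numpy as np, cv2
from rig import ctrl
def snap(n,f):
    c=ctrl.read_camera(n); cv2.imwrite(f'pics/{f}.png',c['img'][:,:,::-1]); return c
def K(c):
    f=200/np.tan(np.radians(c['fovy'])/2); return np.array([[f,0,c['cx']],[0,f,c['cy']],[0,0,1.]])
def ray(c,uv):
    p=cv2.undistortPoints(np.array([[uv]],float),K(c),np.array(c['D'],float))[0,0]
    T=np.array(c['T']); d=T[:3,:3]@np.array([p[0],-p[1],-1]); return T[:3,3],d/np.linalg.norm(d)
def plane(c,uv,z):
    o,d=ray(c,uv); return o+d*(z-o[2])/d[2]
def tri(rs):
    A=np.zeros((3,3));b=np.zeros(3)
    for o,d in rs:
        M=np.eye(3)-np.outer(d,d);A+=M;b+=M@o
    return np.linalg.solve(A,b)
def proj(c,P):
    T=np.array(c['T']); q=(np.atleast_2d(P)-T[:3,3])@T[:3,:3]; q=q*[1,-1,-1]
    return cv2.projectPoints(q,np.zeros(3),np.zeros(3),K(c),np.array(c['D'],float))[0][:,0]
E
python3 - <<'E'
from h import *
print(ctrl.sense(),ctrl.hold_point_z)
for n in ['scene','side']:
    c=snap(n,n+'0'); print(n,np.round(np.array(c['T']),2).tolist(),c['fovy'],c['D'])
E
```

```text
{'t': 0.0, 'joints': array([-7.86241480e-06,  2.41396369e-01,  3.70277006e-03,  1.33519676e+00,
       -2.33291261e-06,  1.57084537e+00]), 'joint_velocities': array([ 7.55370622e-05,  5.13721200e-04,  5.06900850e-04, -7.79918275e-04,
        5.56399337e-04,  1.04132208e-03]), 'effort': array([ 5.50268451e-04, -3.72315860e+01,  2.52406776e+01,  1.67737965e-02,
        2.29149265e-05,  1.14679995e-05]), 'eef_pos': array([ 4.99358540e+02, -4.63420296e-03,  2.30413067e+02]), 'eef_rot': array([ 3.14159022e+00,  2.09403141e-03, -5.69047148e-05]), 'wrist_force': array([0.21876082, 0.16460253, 0.03401492]), 'moment': array([ 0.04278806,  0.00665155, -0.02901035]), 'grip_width': 85.62532835143344} 18.700000000000003
scene [[-0.5, -0.52, 0.69, 1396.91], [0.86, -0.29, 0.41, 477.62], [-0.02, 0.81, 0.59, 863.43], [0.0, 0.0, 0.0, 1.0]] 54.04739963326405 [-0.03245275  0.          0.          0.          0.        ]
side [[-0.99, 0.1, -0.14, 362.1], [-0.17, -0.67, 0.73, 904.99], [-0.02, 0.74, 0.67, 1040.91], [0.0, 0.0, 0.0, 1.0]] 44.368262194162675 [-0.13517239  0.          0.          0.          0.        ]
```

View pics/scene0.png

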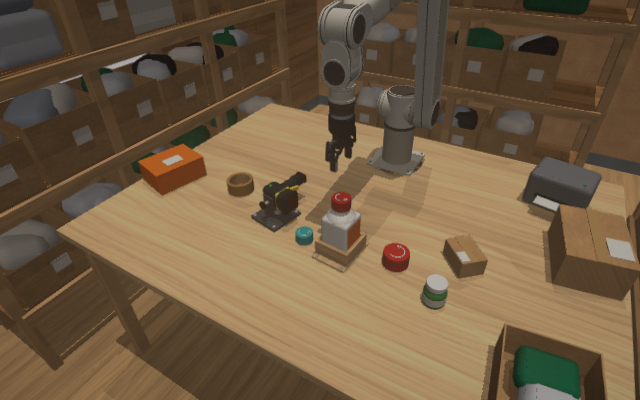

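View pics/side0.png

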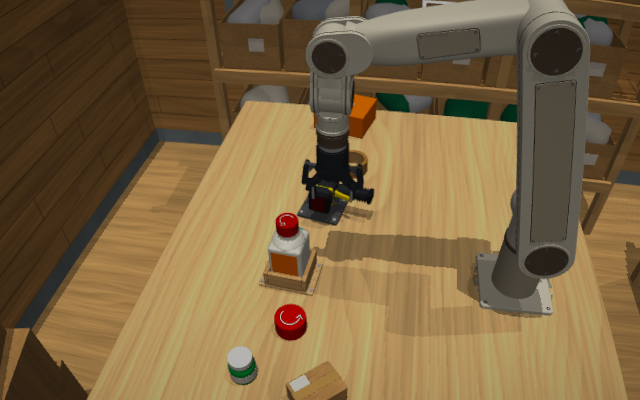

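```bash
cat > m.py <<'E'
from h import *
def masks(img):
    h=cv2.cvtColor(img,cv2.COLOR_RGB2HSV); H,S,V=[h[...,i].astype(int) for i in range(3)]
    return {'red':((H<5)|(H>172))&(S>170)&(V>70),'yel':(H>22)&(H<32)&(S>190)&(V>100)}
def blobs(m,a=6):
    n,l,s,ce=cv2.connectedComponentsWithStats(m.astype(np.uint8))
    return [(s[i].tolist(),np.round(ce[i],1).tolist()) for i in range(1,n) if s[i][4]>=a]
E
python3 - <<'E'
from m import *
cs={}
for n in ['scene','side']:
    c=cs[n]=ctrl.read_camera(n)
    for k,m in masks(c['img']).items(): print(n,k,blobs(m))
a=tri([ray(cs['scene'],(341,202)),ray(cs['side'],(287.5,224))]);print('cap',a)
print('head', plane(cs['scene'],(287,200),85),'grip end',plane(cs['scene'],(300,179),85))
print('head side', plane(cs['side'],(320,201),100),'grip end',plane(cs['side'],(369,195),85))
A=cs['scene']['img'][160:280,230:390,::-1];B=cs['side']['img'][150:300,240:400,::-1]
cv2.imwrite('pics/crop1.png',np.hstack([cv2.resize(A,(400,300),interpolation=2),cv2.resize(B,(400,375),interpolation=2)[:300]]))
E
```

```text
scene red [([332, 192, 19, 14, 134], [341.3, 197.8]), ([384, 244, 26, 18, 298], [395.7, 252.4])]
scene yel []
side red [([276, 213, 22, 24, 379], [286.7, 225.2]), ([275, 305, 31, 35, 810], [289.8, 321.7])]
side yel [([328, 187, 5, 4, 13], [330.3, 188.7]), ([335, 190, 15, 11, 75], [341.5, 195.4])]
cap [601.83992532  56.73284622 191.28478317]
head [ 556.93603925 -169.10699702   85.        ] grip end [ 429.31513501 -200.43696148   85.        ]
head side [ 554.76313665 -146.73067439  100.        ] grip end [ 417.56294372 -212.15158887   85.        ]
```

View pics/crop1.png

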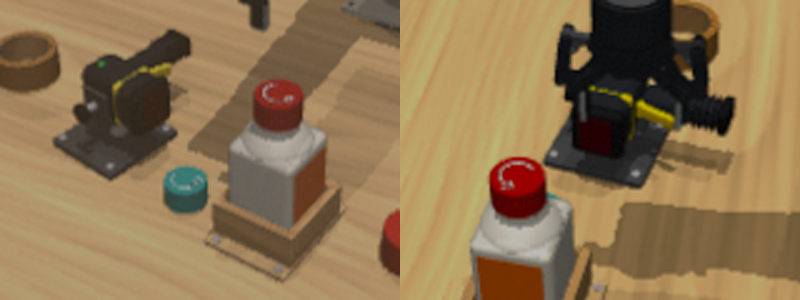

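```bash
python3 -m creep '[{"dr":[0,0,1],"xyz":[-0.1,-0.5,0.1],"jaw":1},{"dr":[0,0,1],"xyz":[-0.1,-0.5,0.1],"jaw":1},{"dr":[0,0,1],"xyz":[-0.1,-0.5,0.1],"jaw":1},{"dr":[0,0,1],"xyz":[-0.1,-0.5,0.1],"jaw":1},{"dr":[0,0,1],"xyz":[-0.1,-0.5,0.1],"jaw":1},{"dr":[0,0,1],"xyz":[-0.1,-0.5,0.1],"jaw":1},{"dr":[0,0,1],"xyz":[-0.1,-0.5,0.1],"jaw":1},{"dr":[0,0,1],"xyz":[-0.1,-0.5,0.1],"jaw":1},{"dr":[0,0,1],"xyz":[-0.1,-0.5,0.1],"jaw":1},{"dr":[0,0,1],"xyz":[-0.1,-0.5,0.1],"jaw":1},{"dr":[0,0,1],"xyz":[0,-0.5,0.1],"jaw":1},{"dr":[0,0,1],"xyz":[0,-0.5,0.1],"jaw":1},{"dr":[0,0,0.7],"xyz":[0,-0.2,0],"jaw":1},{"dr":[0,0,0],"xyz":[0,0,0],"jaw":1},{"dr":[0,0,0],"xyz":[0,0,0],"jaw":1}]' 20
python3 - <<'E'
from m import *
s=ctrl.sense();print(s['eef_pos'],s['eef_rot'],s['joints'],s['t'])
c=snap('wrist','w1');print(np.round(np.array(c['T']),2).tolist(),c['fovy'])
print([ (k,blobs(m)) for k,m in masks(c['img']).items()])
E
```

```text
t: 1.7
eef_pos: [465.2, -192.3, 264.0]
eef_rot: [-3.135, 0.005, 1.847]
wrist_force: [-0.7, 0.8, -0.4]
grip_width: 85.5
[ 465.15631384 -192.31370666  264.01962584] [-3.13462131  0.00484862  1.84672203] [-0.38714624  0.23786458  0.08626202  1.42170352 -0.00811231 -0.66304487] 1.7
[[-0.27, -0.91, -0.3, 388.38], [0.96, -0.26, -0.08, -213.04], [-0.01, -0.31, 0.95, 407.18], [0.0, 0.0, 0.0, 1.0]] 70.7853436495907
[('red', [([533, 267, 5, 5, 7], [535.1, 268.4]), ([534, 266, 49, 55, 1444], [556.7, 297.9]), ([539, 271, 6, 7, 12], [541.3, 273.8]), ([526, 273, 4, 3, 6], [527.3, 274.2]), ([534, 273, 4, 5, 9], [535.4, 275.2]), ([530, 277, 7, 5, 11], [533.4, 278.9]), ([539, 277, 3, 4, 7], [539.9, 278.9]), ([495, 391, 10, 9, 55], [499.2, 396.2])]), ('yel', [([297, 185, 33, 35, 327], [312.9, 201.8]), ([289, 231, 28, 44, 224], [303.8, 251.0])])]
```

View pics/w1.png

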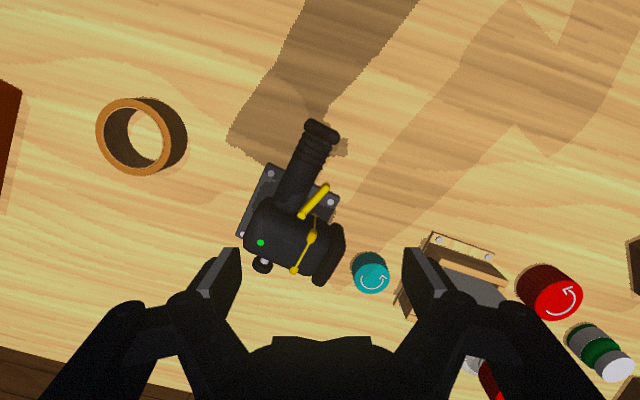

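```bash
python3 - <<'E'
from m import *
c=ctrl.read_camera('wrist');v=c['img'].max(2)
for r in range(122,206,6):
    x=np.where(v[r,255:345]<48)[0]+255
    if len(x): 
        a,b=x.min(),x.max(); print(r,a,b,plane(c,(a,r),85).round(1)[:2],plane(c,(b,r),85).round(1)[:2])
m=masks(c['img'])['yel'];y,x=np.where(m[180:224,290:335]);x+=290;y+=180
for i in (np.argmin(y),np.argmax(y),np.argmax(x),np.argmin(x)): print('trig',x[i],y[i],plane(c,(x[i],y[i]),90)[:2].round(1))
# head: green led & spine
print('led100',plane(c,(261,242),118)[:2],'nose',plane(c,(330,262),100)[:2],'back',plane(c,(250,235),85)[:2])
A=c['img'][100:300,220:380,::-1];cv2.imwrite('pics/crop2.png',cv2.resize(A,None,fx=3,fy=3,interpolation=2))
E
```

```text
122 305 318 [ 413.2 -226.5] [ 409.3 -212.6]
128 304 329 [ 419.9 -225.9] [ 412.2 -198.9]
134 302 338 [ 426.9 -226.4] [ 415.8 -187.3]
140 300 338 [ 434.  -226.8] [ 422.2 -185.4]
146 297 330 [ 441.5 -228.4] [ 431.2 -192.2]
152 294 328 [ 449.1 -230. ] [ 438.4 -192.5]
158 292 325 [ 456.5 -230.5] [ 446.1 -193.8]
164 267 321 [ 471.4 -256.9] [ 454.1 -196.4]
170 282 319 [ 473.5 -238.4] [ 461.6 -196.7]
176 282 315 [ 480.6 -236.7] [ 469.9 -199.2]
182 280 313 [ 488.4 -237.3] [ 477.6 -199.6]
188 277 310 [ 496.6 -239. ] [ 485.8 -201. ]
194 274 334 [ 505.  -240.8] [ 485.1 -171.3]
200 262 306 [ 516.5 -253.1] [ 501.8 -201.7]
trig 325 183 [ 473.6 -185.9]
trig 302 219 [ 525.1 -200.3]
trig 329 188 [ 478.1 -179.7]
trig 297 214 [ 520.4 -207.8]
led100 [ 553.70290582 -239.42890419] nose [ 567.36100878 -152.44109462] back [ 566.77336691 -257.96920237]
```

View pics/crop2.png

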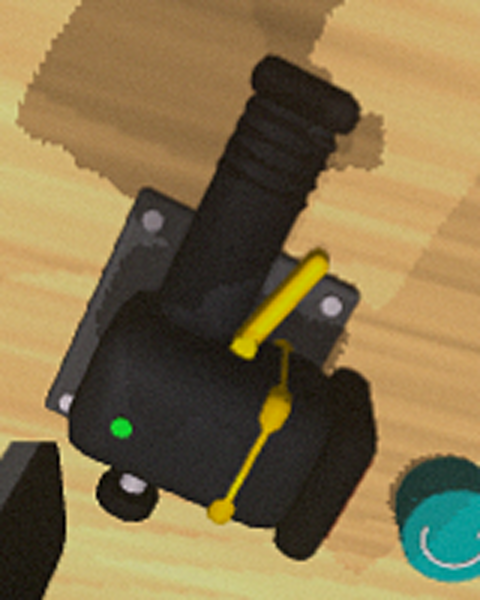

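```bash
python3 -m creep '[{"dr":[0,0,-0.8],"xyz":[0.1,-0.15,-0.5],"jaw":1},{"dr":[0,0,-0.8],"xyz":[0.1,-0.15,-0.5],"jaw":1},{"dr":[0,0,-0.8],"xyz":[0.1,-0.15,-0.5],"jaw":1},{"dr":[0,0,-0.9],"xyz":[0.15,-0.15,-0.5],"jaw":1},{"dr":[0,0,0],"xyz":[0,0,-0.5],"jaw":1},{"dr":[0,0,0],"xyz":[0,0,0],"jaw":1},{"dr":[0,0,0],"xyz":[0,0,0],"jaw":1}]'
python3 - <<'E'
from m import *
c=snap('wrist','w2')
P=np.array([478.6,-210,85]);u=np.array([.983,-.182,0]);n=np.array([.182,.983,0])
im=c['img'][:,:,::-1].copy()
for d in [P,P-22*n,P+24*n,P-67*u-22*n,P-67*u+8*n,P+43*u]: cv2.circle(im,tuple(int(v) for v in proj(c,d)[0]),3,(255,0,255),-1)
cv2.imwrite('pics/w2.png',im)
E
```

```text
t: 2.5
eef_pos: [479.9, -206.8, 187.4]
eef_rot: [-3.136, 0.006, 1.366]
wrist_force: [-1.4, 0.3, 1.0]
grip_width: 85.6
```

View pics/w2.png

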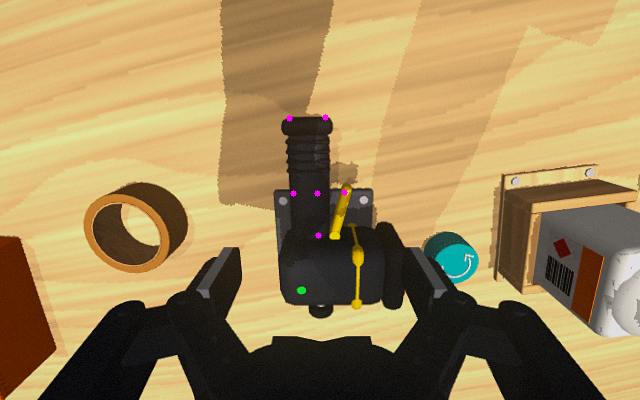

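```bash
python3 -m creep '[{"dr":[0,0,0],"xyz":[0,-0.1,-0.7],"jaw":1},{"dr":[0,0,0],"xyz":[0,0,-0.7],"jaw":1},{"dr":[0,0,0],"xyz":[0,0,-0.7],"jaw":1},{"dr":[0,0,0],"xyz":[0,0,-0.7],"jaw":1},{"dr":[0,0,0],"xyz":[0,0,-0.7],"jaw":1},{"dr":[0,0,0],"xyz":[0,0,-0.6],"jaw":1},{"dr":[0,0,0],"xyz":[0,0,0],"jaw":1},{"dr":[0,0,0],"xyz":[0,0,0],"jaw":1}]'
python3 - <<'E'
from m import *
c=snap('wrist','w3');d=snap('scene','s3')
A=d['img'][140:250,220:360,::-1]
cv2.imwrite('pics/c3.png',np.hstack([c['img'][:,120:520,::-1],cv2.resize(A,(400,314),interpolation=2)[:0] if 0 else cv2.copyMakeBorder(cv2.resize(A,(400,314),interpolation=2),0,86,0,0,0)]))
E
```

```text
t: 3.35
eef_pos: [486.4, -210.9, 70.8]
eef_rot: [3.129, 0.01, 1.368]
wrist_force: [0.4, -1.2, 1.0]
grip_width: 85.1
```

View pics/c3.png

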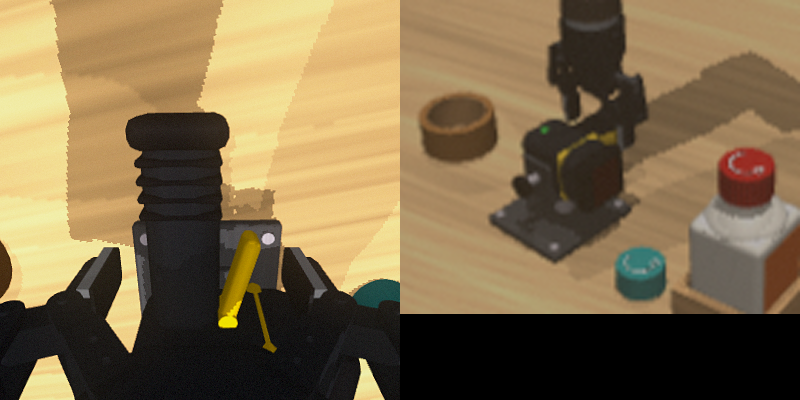

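```bash
python3 -m creep '[{"dr":[0,0,0],"xyz":[-0.13,-0.06,-0.15],"jaw":1},{"dr":[0,0,0],"xyz":[-0.13,-0.06,-0.14],"jaw":1},{"dr":[0,0,0],"xyz":[0,0,0],"jaw":1},{"dr":[0,0,0],"xyz":[0,0,0],"jaw":0.1}]' 25
python3 -m creep '[{"dr":[0,0,0],"xyz":[0,0,0],"jaw":-1},{"dr":[0,0,0],"xyz":[0,0,0],"jaw":-1},{"dr":[0,0,0],"xyz":[0,0,0],"jaw":-1},{"dr":[0,0,0],"xyz":[0,0,0],"jaw":-1},{"dr":[0,0,0],"xyz":[0,0,0],"jaw":-1},{"dr":[0,0,0],"xyz":[0,0,0],"jaw":-1}]' 25
python3 -m creep '[{"dr":[0,0,0],"xyz":[0,0,0],"jaw":-1},{"dr":[0,0,0],"xyz":[0,0,0],"jaw":-1},{"dr":[0,0,0],"xyz":[0,0,0],"jaw":-1}]' 25
python3 - <<'E'
from m import *
c=snap('wrist','w4');cv2.imwrite('pics/w4.png',c['img'][100:400,170:470,::-1])
E
```

```text
t: 3.85
eef_pos: [479.9, -215.8, 64.8]
eef_rot: [3.123, 0.011, 1.367]
wrist_force: [-0.0, -0.2, -0.1]
grip_width: 73.6
t: 4.45
eef_pos: [479.9, -214.4, 65.6]
eef_rot: [3.123, 0.008, 1.371]
wrist_force: [-0.4, 0.6, 2.3]
grip_width: 44.2
t: 4.75
eef_pos: [479.9, -214.3, 65.5]
eef_rot: [3.124, 0.008, 1.371]
wrist_force: [-1.7, 0.6, 1.8]
grip_width: 44.1
```

View pics/w4.png

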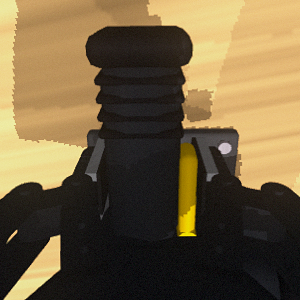

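```bash
python3 -m creep '[{"dr":[0,0,0],"xyz":[0,0,0],"jaw":-1},{"dr":[0,0,0],"xyz":[0,0,0],"jaw":-1},{"dr":[0,0,0],"xyz":[0,0,0],"jaw":-1},{"dr":[0,0,0],"xyz":[0,0,0],"jaw":-1}]' 60
python3 - <<'E'
from m import *
c=ctrl.read_camera('wrist');m=masks(c['img'])['yel'];m2=m[:,330:400].copy()
ys=[y for y in range(225,340) if m2[y].any()]
for y in ys[::10]: x=np.where(m2[y])[0]+330; print(y,x.min(),x.max(),plane(c,(x.min(),y),92)[:2].round(1),plane(c,(x.max(),y),92)[:2].round(1))
E
```

```text
t: 5.2
eef_pos: [479.8, -214.6, 65.7]
eef_rot: [3.123, 0.008, 1.371]
wrist_force: [-1.4, -0.8, 2.2]
grip_width: 43.3
243 354 356 [ 464.4 -195.5] [ 464.6 -194.6]
253 351 364 [ 469.4 -197.7] [ 470.6 -191.8]
263 350 366 [ 474.7 -199.1] [ 476.2 -191.6]
273 350 366 [ 480.2 -200. ] [ 481.7 -192.4]
283 350 365 [ 485.9 -200.9] [ 487.3 -193.7]
293 349 365 [ 491.7 -202.4] [ 493.2 -194.6]
303 349 365 [ 497.8 -203.4] [ 499.3 -195.5]
313 349 364 [ 504.  -204.4] [ 505.5 -196.9]
323 349 364 [ 510.5 -205.5] [ 512.  -197.8]
333 349 365 [ 517.2 -206.6] [ 518.9 -198.3]
```

```bash
python3 -m creep '[{"dr":[0,0,0],"xyz":[0,0,0],"jaw":1},{"dr":[0,0,0],"xyz":[0,0,0],"jaw":1},{"dr":[0,0,0],"xyz":[0,0,0],"jaw":1},{"dr":[0,0,0],"xyz":[0,0,0],"jaw":1},{"dr":[0,0,0],"xyz":[0,0,0],"jaw":1},{"dr":[0,0,0],"xyz":[0,0,0],"jaw":1},{"dr":[0,0,0],"xyz":[0,0,0],"jaw":1}]' 25
python3 - <<'E'
from m import *
c=ctrl.read_camera('wrist');m=masks(c['img'])['yel'];m2=m[:,330:400].copy()
ys=[y for y in range(225,340) if m2[y].any()]
for y in ys[::10]: x=np.where(m2[y])[0]+330; print(y,x.min(),x.max(),plane(c,(x.min(),y),92)[:2].round(1),plane(c,(x.max(),y),92)[:2].round(1))
E
```

```text
t: 5.95
eef_pos: [480.3, -215.7, 65.2]
eef_rot: [3.123, 0.011, 1.368]
wrist_force: [0.3, 0.3, 0.1]
grip_width: 85.4
245 377 384 [ 467.8 -186.3] [ 468.4 -183.1]
255 375 392 [ 472.8 -187.9] [ 474.4 -180.2]
265 369 393 [ 477.7 -191.5] [ 479.9 -180.3]
275 369 389 [ 483.2 -192.3] [ 485.1 -182.8]
285 364 385 [ 488.5 -195.5] [ 490.5 -185.4]
295 360 384 [ 494.  -198.3] [ 496.3 -186.7]
305 355 387 [ 499.6 -201.7] [ 502.8 -185.9]
315 352 390 [ 505.6 -204.2] [ 509.4 -185.2]
325 350 393 [ 511.9 -206.3] [ 516.3 -184.4]
335 351 396 [ 518.7 -206.9] [ 523.4 -183.6]
```

```bash
python3 -m creep '[{"dr":[0,0,0],"xyz":[0,0,0.6],"jaw":1},{"dr":[0,0,0],"xyz":[0,0,0.9],"jaw":1},{"dr":[0,0,0],"xyz":[0,0,1],"jaw":1},{"dr":[0,0,0],"xyz":[0,0,1],"jaw":1},{"dr":[0,0,0],"xyz":[0,0,1],"jaw":1},{"dr":[0,0,-0.5],"xyz":[0,0.3,1],"jaw":1},{"dr":[0,0,-1],"xyz":[0.3,0.6,1],"jaw":1},{"dr":[0,0,-1],"xyz":[0.3,0.8,0.3],"jaw":1},{"dr":[0,0,-1],"xyz":[0.3,0.9,0],"jaw":1},{"dr":[0,0,-1],"xyz":[0.3,0.9,0],"jaw":1},{"dr":[0,0,-1],"xyz":[0.3,0.9,0],"jaw":1},{"dr":[0,0,-1],"xyz":[0.3,0.9,0],"jaw":1},{"dr":[0,0,-1],"xyz":[0.3,0.9,0],"jaw":1},{"dr":[0,0,-1],"xyz":[0.3,0.8,0],"jaw":1},{"dr":[0,0,-1],"xyz":[0.3,0.5,0],"jaw":1},{"dr":[0,0,0],"xyz":[0.2,0.2,0],"jaw":1},{"dr":[0,0,0],"xyz":[0,0,0],"jaw":1},{"dr":[0,0,0],"xyz":[0,0,0],"jaw":1}]'
python3 - <<'E'
from m import *
s=ctrl.sense();print(s['joints'].round(2))
c=snap('wrist','w5');h=cv2.cvtColor(c['img'],cv2.COLOR_RGB2HSV)
print([(k,blobs(m,60)) for k,m in masks(c['img']).items()])
im=c['img'][:,:,::-1].copy()
t=np.linspace(0,2*np.pi,24)
for z in (209,175):
  for q in proj(c,np.c_[601.8+28.5*np.cos(t),56.7+28.5*np.sin(t),0*t+z]): 
    if abs(q).max()<2000: cv2.circle(im,tuple(int(v) for v in q),1,(255,0,255),-1)
cv2.imwrite('pics/w5.png',im)
E
```

```text
t: 7.8
eef_pos: [566.1, 23.7, 278.3]
eef_rot: [3.121, 0.005, -0.013]
wrist_force: [0.1, 0.5, 0.0]
grip_width: 85.2
[ 0.05  0.37  0.3   1.51 -0.02  1.64]
[('red', [([292, 0, 63, 24, 1061], [323.3, 9.2]), ([334, 123, 74, 73, 3781], [369.8, 159.1])]), ('yel', [([262, 304, 33, 19, 224], [278.1, 312.7]), ([296, 317, 43, 13, 156], [316.6, 324.2])])]
```

View pics/w5.png

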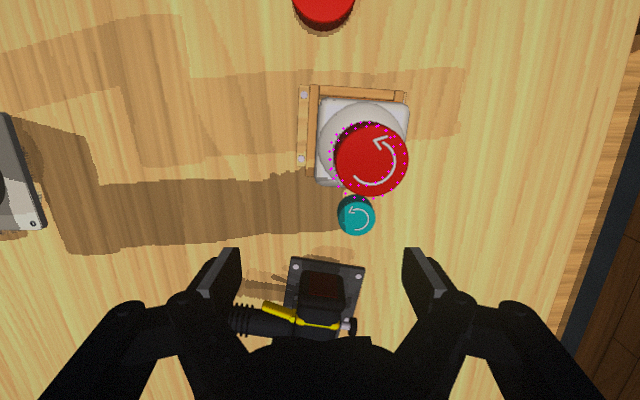

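```bash
python3 - <<'E'
from m import *
c=ctrl.read_camera('wrist');img=c['img'];h=cv2.cvtColor(img,cv2.COLOR_RGB2HSV)
m=(((h[...,0]<6)|(h[...,0]>170))&(h[...,1]>150)&(h[...,2]>150)).astype(np.uint8); m[:100]=0
m=cv2.morphologyEx(m,cv2.MORPH_CLOSE,np.ones((9,9)))
k=max(cv2.findContours(m,0,1)[0],key=cv2.contourArea); print(cv2.minEnclosingCircle(k),cv2.fitEllipse(k))
e=cv2.fitEllipse(k)[0]; print(plane(c,e,209))
P=np.array([plane(c,q,209) for q in k[:,0].astype(float)]); print(P.min(0),P.max(0),(P.min(0)+P.max(0))/2)
s=ctrl.sense()['eef_pos'];print(s,proj(c,[601.8,56.7,209]))
E
```

```text
((372.12255859375, 160.4529266357422), 36.5793342590332) ((372.0534362792969, 160.2951202392578), (67.94134521484375, 72.10218811035156), 51.77656936645508)
[605.13168491  59.50730146 209.        ]
[578.43516831  31.40355245 209.        ] [632.12534551  85.81159664 209.        ] [605.28025691  58.60757454 209.        ]
[565.97783844  23.30272542 278.41690065] [[367.52769837 163.94852197]]
```

```bash
python3 -m creep '[{"dr":[0.08,0,0],"xyz":[0.4,0.4,0],"jaw":1},{"dr":[0.07,0,0],"xyz":[0.5,0.4,0],"jaw":1},{"dr":[0,0,0],"xyz":[0.4,0.4,0],"jaw":1},{"dr":[0,0,0],"xyz":[0,0,0],"jaw":1},{"dr":[0,0,0],"xyz":[0,0,0],"jaw":1}]'
cat > cap.py <<'E'
from m import *
c=ctrl.read_camera('wrist');img=c['img'];h=cv2.cvtColor(img,cv2.COLOR_RGB2HSV)
m=(((h[...,0]<6)|(h[...,0]>170))&(h[...,1]>150)&(h[...,2]>150)).astype(np.uint8); m[:150]=0
m=cv2.morphologyEx(m,cv2.MORPH_CLOSE,np.ones((9,9)))
k=max(cv2.findContours(m,0,1)[0],key=cv2.contourArea); e=cv2.fitEllipse(k);print(e,plane(c,e[0],209))
s=ctrl.sense();print(s['eef_pos'],s['eef_rot'],s['joints'].round(2))
E
python3 cap.py
```

```text
t: 8.4
eef_pos: [604.3, 54.5, 279.8]
eef_rot: [-3.141, 0.005, -0.018]
wrist_force: [0.3, 0.4, -0.5]
grip_width: 85.4
((323.53289794921875, 188.33424377441406), (38.02386474609375, 67.40042114257812), 94.64537811279297) [606.30628372  69.35972618 209.        ]
[604.21100772  54.45455612 279.72009957] [-3.14131629  0.00473729 -0.01838539] [0.09 0.46 0.44 1.56 0.   1.68]
```

```bash
sed -i 's/:150\]=0/:100]=0/' cap.py; python3 cap.py
```

```text
((323.7738037109375, 188.5864715576172), (38.6297492980957, 66.94530487060547), 96.03433990478516) [606.41003316  69.12647639 209.        ]
[604.12168107  54.50500309 279.83116861] [-3.14121215  0.00465056 -0.01862627] [0.09 0.46 0.44 1.56 0.   1.68]
```

```bash
sed -i 's/2\]>150/2]>60/' cap.py; echo "print(k[:,0].min(0),k[:,0].max(0)); cv2.imwrite('pics/w6.png',img[80:330,200:450,::-1])" >> cap.py; python3 cap.py
```

```text
((322.51202392578125, 196.65126037597656), (67.02996826171875, 71.89407348632812), 2.0148582458496094) [605.19849248  62.40124044 209.        ]
[604.07614815  54.60899489 279.931893  ] [-3.14110083  0.00456539 -0.01860664] [0.09 0.46 0.44 1.56 0.   1.68]
[289 160] [357 232]
```

View pics/w6.png

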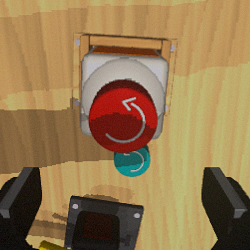

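```bash
python3 -m creep '[{"dr":[0,0,0],"xyz":[0,0.16,-0.4],"jaw":1},{"dr":[0,0,0],"xyz":[0,0,-0.5],"jaw":1},{"dr":[0,0,0],"xyz":[0,0,-0.5],"jaw":1},{"dr":[0,0,0],"xyz":[0,0,-0.3],"jaw":1},{"dr":[0,0,0],"xyz":[0,0,0],"jaw":1},{"dr":[0,0,0],"xyz":[0,0,0],"jaw":1}]'
```

```text
t: 9.15
eef_pos: [601.6, 58.8, 225.7]
eef_rot: [-3.141, 0.005, -0.02]
wrist_force: [-0.3, 0.3, -0.8]
grip_width: 85.4
```

```bash
python3 -m creep '[{"dr":[0,0,0],"xyz":[0.13,0.02,0],"jaw":1},{"dr":[0,0,0],"xyz":[0.03,0,-0.5],"jaw":1},{"dr":[0,0,0],"xyz":[0.03,0,-0.5],"jaw":1},{"dr":[0,0,0],"xyz":[0.03,0,-0.5],"jaw":1},{"dr":[0,0,0],"xyz":[0,0,-0.3],"jaw":1},{"dr":[0,0,0],"xyz":[0,0,0],"jaw":1},{"dr":[0,0,0],"xyz":[0,0,0],"jaw":1}]'
```

```text
t: 9.85
eef_pos: [613.3, 60.0, 175.7]
eef_rot: [-3.14, -0.007, -0.02]
wrist_force: [-0.3, 0.0, -0.5]
grip_width: 85.7
```

```bash
python3 -m creep '[{"dr":[0,0,0],"xyz":[-0.27,-0.02,-0.12],"jaw":1},{"dr":[0,0,0],"xyz":[0,0,-0.1],"jaw":1},{"dr":[0,0,0],"xyz":[0,0,0],"jaw":1},{"dr":[0,0,0],"xyz":[0,0,0],"jaw":1}]'
```

```text
t: 10.25
eef_pos: [607.5, 59.7, 172.4]
eef_rot: [-3.139, -0.013, -0.02]
wrist_force: [-0.9, 1.2, 0.1]
grip_width: 85.2
```

```bash
python3 -m creep '[{"dr":[0,0.1,0],"xyz":[-0.1,0,-0.2],"jaw":1},{"dr":[0,0,0],"xyz":[0,0,0],"jaw":0.6},{"dr":[0,0,0],"xyz":[0,0,0],"jaw":0.45}]' 60
python3 -m creep '[{"dr":[0,0,0],"xyz":[0,0,0],"jaw":-1},{"dr":[0,0,0],"xyz":[0,0,0],"jaw":-1},{"dr":[0,0,0],"xyz":[0,0,0],"jaw":-1},{"dr":[0,0,0],"xyz":[0,0,0],"jaw":-1}]' 80
python3 - <<'E'
from m import *
s=ctrl.sense();print(s['moment'],s['joints'].round(2))
c=snap('side','s7');d=snap('scene','s8')
A=cv2.resize(c['img'][190:310,220:360,::-1],(466,400),interpolation=2);B=cv2.resize(d['img'][150:280,290:390,::-1],(308,400),interpolation=2)
cv2.imwrite('pics/c7.png',np.hstack([A,B]))
E
```

```text
t: 10.55
eef_pos: [605.2, 59.8, 166.7]
eef_rot: [-3.139, 0.001, -0.02]
wrist_force: [0.1, -0.4, 0.2]
grip_width: 61.7
t: 10.95
eef_pos: [604.9, 59.7, 166.9]
eef_rot: [-3.139, 0.001, -0.02]
wrist_force: [-0.9, -0.2, 0.0]
grip_width: 54.8
[-0.00774049  0.1078642  -0.00833529] [0.1  0.49 0.2  1.28 0.   1.69]
```

View pics/c7.png

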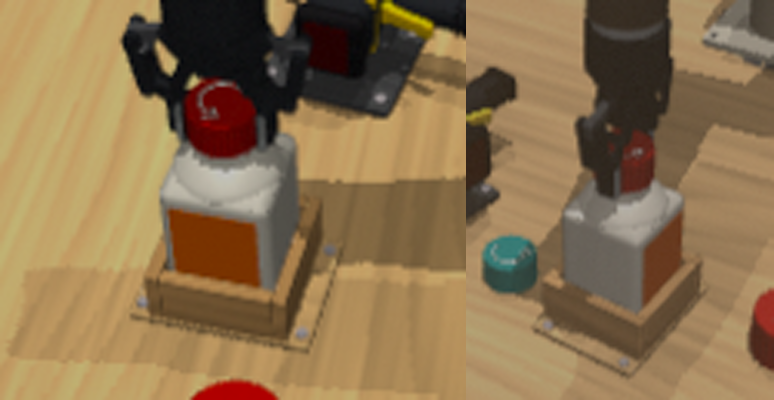

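```bash
python3 -m creep '[{"dr":[0,0,0],"xyz":[0,0,-0.1],"jaw":-1},{"dr":[0,0,0],"xyz":[0,0,-0.15],"jaw":-1}]' 80;  python3 -m creep '[{"dr":[0,0,0],"xyz":[0,0,-0.2],"jaw":-1}]'
```

```text
t: 11.25
eef_pos: [605.4, 59.8, 162.8]
eef_rot: [-3.139, -0.002, -0.02]
wrist_force: [-4.9, 0.4, 13.2]
grip_width: 54.7
t: 11.35
eef_pos: [606.3, 59.8, 161.8]
eef_rot: [-3.138, -0.007, -0.02]
wrist_force: [-11.3, -1.9, 36.9]
grip_width: 55.0
```

```bash
python3 -m creep '[{"dr":[0,0.05,0.7],"xyz":[-0.04,0,-0.12],"jaw":-1},{"dr":[0,0,0.7],"xyz":[-0.02,0,-0.12],"jaw":-1},{"dr":[0,0,0.7],"xyz":[0,0,-0.12],"jaw":-1}]'
```

```text
t: 11.65
eef_pos: [605.7, 60.3, 162.4]
eef_rot: [-3.138, -0.012, 0.283]
wrist_force: [-5.8, -0.2, 13.8]
grip_width: 55.0
```

```bash
python3 -m creep '[{"dr":[0,0.05,0.8],"xyz":[-0.02,0,-0.14],"jaw":-1},{"dr":[0,0.05,0.8],"xyz":[-0.02,-0.01,-0.14],"jaw":-1},{"dr":[0,0,0.8],"xyz":[0,0,-0.14],"jaw":-1},{"dr":[0,0,0.8],"xyz":[0,0,-0.14],"jaw":-1}]'; python3 -c "
from h import *
print(ctrl.sense()['moment'])"
```

```text
t: 12.05
eef_pos: [605.9, 60.0, 162.2]
eef_rot: [-3.14, -0.013, 0.747]
wrist_force: [-6.7, -1.2, 18.8]
grip_width: 55.0
[-0.30667429  1.70295283 -0.1398833 ]
```

```bash
python3 -m creep '[{"dr":[0,0.05,0.8],"xyz":[-0.02,0,-0.13],"jaw":-1},{"dr":[0,0.05,0.8],"xyz":[-0.02,0,-0.1],"jaw":-1},{"dr":[0,0,0.8],"xyz":[0,0,-0.06],"jaw":-1},{"dr":[0,0,0.7],"xyz":[0,0,-0.05],"jaw":-1}]'; python3 -c "
from h import *
print(ctrl.sense()['moment'])"
```

```text
t: 12.45
eef_pos: [605.5, 59.4, 165.0]
eef_rot: [-3.14, -0.01, 1.197]
wrist_force: [-4.0, -0.5, 9.3]
grip_width: 54.7
[-0.22185062  0.98263622 -0.10127042]
```

```bash
python3 -m creep '[{"dr":[0,0.05,0],"xyz":[0,0,0.1],"jaw":-1},{"dr":[0,0,0],"xyz":[0,0,0.15],"jaw":-1},{"dr":[0,0,0],"xyz":[0,0,0.2],"jaw":-1}]'
```

```text
t: 12.75
eef_pos: [604.3, 59.0, 179.6]
eef_rot: [-3.133, -0.007, 1.198]
wrist_force: [-2.1, -0.5, -1.1]
grip_width: 54.9
```

```bash
python3 -m creep '[{"dr":[0,0,0],"xyz":[0,0,0.5],"jaw":-1},{"dr":[0,0,0],"xyz":[0,0,0.5],"jaw":-1},{"dr":[0,0,0],"xyz":[0,0,0.5],"jaw":-1},{"dr":[0,0,0],"xyz":[0,0,0.5],"jaw":-1},{"dr":[0,0,0],"xyz":[0,0,0.3],"jaw":-1},{"dr":[0,0,0],"xyz":[0,0,0],"jaw":-1},{"dr":[0,0,0],"xyz":[0,0,0],"jaw":-1}]'
```

```text
t: 13.45
eef_pos: [605.4, 59.5, 249.7]
eef_rot: [-3.133, -0.008, 1.197]
wrist_force: [0.8, 1.0, -0.2]
grip_width: 55.1
```

```bash
python3 -m creep '[{"dr":[-0.07,-0.03,0],"xyz":[0,0,0.3],"jaw":-1},{"dr":[0,0,0],"xyz":[0,0,0.2],"jaw":-1},{"dr":[0,0,0],"xyz":[0,0,0],"jaw":-1},{"dr":[0,0,0],"xyz":[0,0,0],"jaw":-1}]'
python3 - <<'E'
from m import *
s=ctrl.sense();print(s['joint_velocities'].round(3),s['eef_pos'],s['eef_rot'])
c=snap('side','s9');d=snap('scene','s10')
A=cv2.resize(c['img'][160:310,200:375,::-1],(466,400),interpolation=2);B=cv2.resize(d['img'][130:280,280:396,::-1],(308,400),interpolation=2)
cv2.imwrite('pics/c9.png',np.hstack([A,B]))
for n,cc in (('side',c),('scene',d)): print(n,blobs(masks(cc['img'])['red'],30),proj(cc,[605.2,59.5,197]))
E
```

```text
t: 13.85
eef_pos: [604.6, 59.5, 263.8]
eef_rot: [-3.138, 0.002, 1.197]
wrist_force: [-0.2, -0.2, -1.3]
grip_width: 55.1
[-0.    -0.002  0.007  0.004 -0.     0.001] [604.64629164  59.52193858 263.777472  ] [-3.13785867e+00  2.14834531e-03  1.19720772e+00]
side [([281, 183, 14, 25, 232], [287.9, 195.7]), ([275, 305, 31, 35, 828], [290.0, 321.8])] [[285.48518007 223.97968651]]
scene [([384, 244, 26, 18, 300], [395.8, 252.4])] [[340.8216068  200.51700185]]
```

View pics/c9.png

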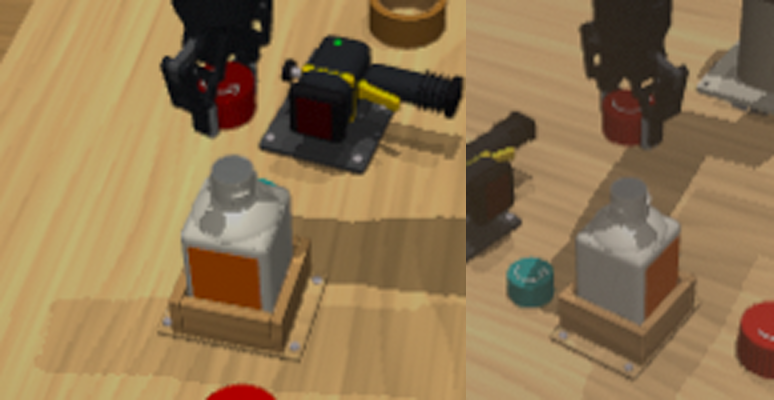

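```bash
python3 -m creep '[{"dr":[0,0,0],"xyz":[0,0,0],"jaw":-1},{"dr":[0,0,0],"xyz":[0,0,0],"jaw":-1},{"dr":[0,0,0],"xyz":[0,0,0],"jaw":-1}]'; python3 -c "
from rig import ctrl
print(ctrl.job_done())"
```

```text
t: 14.25
eef_pos: [604.3, 59.4, 263.0]
eef_rot: [-3.137, 0.003, 1.197]
wrist_force: [0.1, 0.9, -0.9]
grip_width: 54.5
the job is handed in; nothing more can be done
None
```

The bottle is checked in and handed over at 14.3 s. I squeezed the scanner trigger and let it go, then pressed the red cap down about 5 mm, turned it about 70° anticlockwise and lifted it off.

**Trigger:** it swung about 16° until it lay flat along the grip, and it sprang back when I opened the jaws. The jaw reading at full squeeze was 43–44 mm, where I expected about 36 mm. More grip force did not close it further, so I judged it fully squeezed from the picture.

**Cap and bottle:** the last picture shows the cap held about 97 mm higher than when closed. The bottle stands in its holder with the foil in view. The cap is level to about 0.3° and at rest, and the tool is within about 1 mm of where it gripped the closed cap.

**Disagreements:** the side camera puts the bottle's mouth about 3–4 mm from where the wrist camera does; I took this as calibration error. The highest wrist force I saw was about 39 N, while pressing the cap. I did not measure whether the carton, tape roll or jar moved, but the arm did not work near the carton or the jar, and I noticed no contact with the roll.

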